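# Snug up the filler plug of the budgie's drinker and cover it

## Task

Screw the tapered filler plug of the white drinker tank clockwise until it goes properly snug, at about 0.3 N m and no tighter, because too much force cracks the neck. Then let go of it and set the grey cover down over plug and neck so that it sits flat on the tank and the bird cannot peck at the plug, leaving the other things where they are.

Things in the scene. Friction and masses are not known exactly. Their poses are not given: they have to be found in the camera images.
- tank: White plastic drinker tank, fixed to the table: a flat box 160 (x) x 120 (y) x 50 mm high with a round neck in the middle of its top and a small grey lip at its foot on the -x side. Origin: centre of its underside; z up.
- neck (a point): Centre of the mouth of the tank's neck, on the plug's axis: the neck is 48 mm in outer diameter and stands 20 mm above the tank's flat top, so the flat top is 20 mm below this point.
- plug: Grey tapered threaded plug, started by hand in the neck, turning about its vertical axis. Grip: an upright wing bar 42 mm long (own x), 14 mm thick (own y), 30 mm tall, its underside 4 mm above the neck's mouth at the start. Origin: plug's lower end, on the axis; the bar spans 17 to 47 mm above it. Clockwise from above tightens; it sinks 4 mm a turn (0.64 mm per rad) and stays as left.
- plug_grip (a point): Centre of the plug's wing bar, 15 mm below its top; x along the bar. Feel: it runs light at first (below 0.06 N m); after 0.7 to 4.4 rad, different every time and not to be seen, it meets its seat, and the torque climbs by 0.2 to 0.35 N m per further rad. Snug is about 0.3 N m (0.24 to 0.36 is well); from about 0.4 the neck cracks. The wing gives in twist, 0.12 rad at 0.3 N m.
- cover_knob (a point): Loose grey cover: a round cup standing mouth down, 60 mm outer and 54 mm inner diameter, 60 mm deep inside, 64 mm high, with a solid round knob 22 mm in diameter and 26 mm tall on top (70 g). This point is the knob's centre, 77 mm above the cover's lower rim and 13 mm below the knob's top; with the cover on the tank it is 57 mm above the neck's mouth.
- bowl_rim (a point): Yellow ceramic bowl, 100 mm across, 42 mm high: centre of its rim. Leave alone; it may stand where the cover might have stood.
- perch: Small wooden swing perch lying flat: a 130 mm wooden rod (x) with a wire frame reaching 100 mm to +y, 12 mm high. Origin under the middle of the rod. Leave alone.
- frame: Grey plastic cuttlebone frame lying flat, 150 (x) x 84 (y) x 14 mm. Origin under its centre. Leave alone.
- clip: Steel feeder clip, 90 (x) x 22 (y) x 35 mm. Origin under its centre. Leave alone.
- jar: Seed jar, 72 mm diameter, 100 mm high. Origin under its centre. Leave alone.

How it is judged:
On the way:
1. the plug is snug in its seat and let go of (contact force between plug and anything else between 14 and 44 N and contact force between the fingers and plug below 0.5 N), for 0.2 s.
At the end, for the whole second after the job is handed in: The plug is snug (it presses on its seat with 14 to 44 N, which is about 0.2 to 0.42 N m of turning), nothing else touches it, and the cover stands over plug and neck, flat on the tank: upright within 0.06 rad, centred within 6 mm, its knob's centre 53 to 60 mm above the neck's mouth (all of step 1 and horizontal distance between cover_knob and neck below 0.006 m and z of cover_knob in the frame of neck between 0.053 and 0.06 m and angle between cover_knob's own z axis and vertical below 0.06 rad).
It fails at once if the plug is overtightened (left pressing on its seat with more than 44 N) (contact force between plug and anything else above 44 N and contact force between the fingers and plug below 0.5 N).
It fails at once if one of the other things is pushed more than 30 mm (distance of any of bowl_rim, perch, frame, clip, jar from where it was at the start of the episode above 0.03 m).
It also fails if it takes over 72 s, if anything falls off the work surface, if the arm or the gripper's body presses on something with over 40 N, if the wrist force passes 120 N, or if a joint passes its speed limit or range.

## Robot

A 6-joint arm with a two-finger parallel gripper is mounted at the origin on the work surface. World frame = base frame: x ahead of the robot, y to its left, z up, the work surface at z = 0. Lengths are in m, angles in rad, forces in N, time in s.
With the tool pointing down it reaches from about 0.35 to 0.775 m from the base axis. Payload 5.5 kg.
Tool frame: the origin (TCP) lies between the finger pads; the fingertips stand env.nose_length ahead of it and the grasp point (between the pads) lies 8 mm behind it (env.nose_length is the distance from the TCP to the fingertips, in m); z points along the fingers, y is the direction in which the jaws open and shut (so a half turn about z gives the same grasp; the last joint's range is limited). The gripper opens to 85 mm and grips with 20 to 120 N. Pads are 22 mm wide; open, the fingers measure 114 mm over their backs; the gripper's body (76 mm by 85 mm) begins 54 mm behind the grasp point. The pads swing forward as they close: fully open they stand 13 mm farther back than shut.
Start: joints at [-1.266, 0.313, 0.046, 1.304, 0, 1.431], TCP at [0.247, -0.519, 0.242] pointing down, gripper open.
Joint ranges: [-2.76, 2.76], [-0.86, 1.69], [-1.03, 1.26], [-2.2, 2.34], [-1.47, 1.5], [-3.14, 3.14]. Speed limits (rad/s): [2.57, 2.57, 3.14, 3.14, 3.14, 3.14].

## Interface

Orientations are given as a unit quaternion [w, x, y, z].
In Python, from workcell import env gives the robot as it stands. The module is installed in compiled form; this text tells all that it offers.
- The arm moves only by the shell command python3 -m creep 'ROWS' [FORCE]. ROWS is a JSON object of lists of equal length, an entry for each row: "hand": the finger opening in mm, from 0 to 85.4; "delta_pos": the shift along the tool's x, y, z scaled (see below), a list of three; "turn": the turn about the tool's z scaled (see below). In form: {"hand": [hand, ...], "delta_pos": [[dx, dy, dz], ...], "turn": [turn, ...]}. A call has exactly 5 rows; each row shifts and turns the commanded pose from where the row before left it, along the tool's axes as they then stand; what a row does not reach is not made up. The controller multiplies each number of a shift by 0.8 m and each number of a turn by 5 degrees. A row lasts 1/12 s, in which the tool goes at most 41.7 mm and 7.16 degrees, less where a joint would pass 70% of its speed; a pose out of reach is approached as far as the arm can. A call with a number of a shift or a turn outside -1 to 1 is refused whole. A call with a gripper value outside its range is refused whole. The fingers move at their own pace and stop on an object; FORCE is the grip in N (left out, the last holds). Time passes only in rows, so rows that do not move let the fingers close, or fill a call up. It gives the time, the measured TCP pose, the force and the opening at its end, in the units of the state.
- env.get_state(): the state, without advancing time (a new reading comes with each control period).
- env.read_camera(name): name is "scene" or "top" or "wrist"; returns a dict with "pixels" (400x640x3 uint8, red, green, blue), "depth" (400x640 float32, m along the optical axis (not along the pixel's ray), 0 where there is no reading), "fx", "fy", "cx", "cy" (pixels), "origin" and "orientation" of the camera in the world. Camera axes: x right, y down, z forward; pixel columns grow to the right and rows downward; lengths in m; the calibration is good to about 2 mm. A picture is of the moment at which its call begins.
- env.hand_in(): hands the job in, once; it reports no verdict.
Trained networks look in the newest picture that a camera, given by its name, has taken for a name from the list of things; names that differ only in an ending like _2 or _b are one class to them, and where a whole thing is asked for, a point or a joint stands for the part that bears it (a point fixed in the world has none). Each returns a list of dicts, best first, with "score" (0 to 1); they miss things now and then, are a little off and sometimes report something else, mostly with a low value. They report only what shows in the picture. A call takes as long as a camera call.
- env.find_in(camera, target): "location" ([row, column] in pixels, amid what is visible of it).
- env.pinpoint(camera, target): "location" ([row, column] in pixels: a listed point, or the origin of a listed thing).
The state is a dict: "clock": time; "joint_pos": joint angles; "qvel": joint speeds; "tau": joint torques, N m; "tcp_pos": TCP position; "orientation": TCP orientation; "wrist_force": force on the tool from outside, world axes, zero at the start; "ft_torque": the same for the moment, N m; "finger_gap": finger opening in m.
Only numpy, scipy, OpenCV 4.12 (cv2) and the standard library are available. Lean on these libraries where they do the work, as an engineer would, in place of code of your own. Each camera call takes 0.05 s, during which the arm holds its last target.

## Working session

There is one attempt and no reset: what is moved stays moved. The work goes in short steps, Python scripts to look and compute and a shell command to move; the robot and the scene stay as the last step left them, time stands still between calls to the robot, and variables do not carry over. Pictures are saved under pics/ and viewed, and the job is handed in when it is done.

```bash
mkdir -p pics; cat > h.py <<'E'
import numpy as np, cv2
from workcell import env
from scipy.spatial.transform import Rotation as R
def rot(q): return R.from_quat([q[1],q[2],q[3],q[0]])
def px2w(c,r,col,d):
    p=np.array([(col-c['cx'])/c['fx']*d,(r-c['cy'])/c['fy']*d,d])
    return rot(c['orientation']).apply(p)+np.array(c['origin'])
def ray_z(c,r,col,z):
    v=rot(c['orientation']).apply([(col-c['cx'])/c['fx'],(r-c['cy'])/c['fy'],1]); o=np.array(c['origin'])
    return o+v*(z-o[2])/v[2]
def save(c,n): cv2.imwrite('pics/'+n,c['pixels'][:,:,::-1])
def cloud(c):
    d=c['depth'];r,cc=np.mgrid[0:400,0:640]
    P=np.stack([(cc-c['cx'])/c['fx']*d,(r-c['cy'])/c['fy']*d,d],-1)
    W=P@rot(c['orientation']).as_matrix().T+np.array(c['origin']); W[d==0]=np.nan
    return W
E
python3 - <<'E'
from h import *
s=env.get_state()
for k,v in s.items(): print(k,np.round(v,4))
print(env.nose_length)
for n in ['scene','top','wrist']:
    c=env.read_camera(n); save(c,n+'0.png'); print(n,np.round(c['origin'],3),np.round(c['orientation'],3),c['fx'])
    if n=='wrist': continue
    for t in ['neck','plug_grip','plug','cover_knob','bowl_rim','jar','clip','perch','frame','tank']:
        for l in env.pinpoint(n,t)[:2]:
            r,k=l['location']; 
            d=c['depth'][int(np.clip(r,0,399)),int(np.clip(k,0,639))]
            print(t,round(l['score'],2),np.round([r,k],1),np.round(px2w(c,r,k,d),3))
E
```

```text
clock 0.0
joint_pos [-1.2656  0.314   0.045   1.3036  0.      1.4312]
qvel [-0.0019  0.0008 -0.0006  0.0004 -0.0001  0.0006]
tau [ 2.0000e-04 -4.8063e+01  2.9853e+01  1.9600e-02 -1.0000e-04  0.0000e+00]
tcp_pos [ 0.2473 -0.5186  0.2414]
orientation [-9.000e-04  9.754e-01  2.206e-01 -1.000e-04]
wrist_force [-0.9302 -0.3074 -0.7084]
ft_torque [ 0.0364  0.0348 -0.0066]
finger_gap 0.0856
0.011
scene [1.013 0.285 0.886] [-0.139  0.477  0.835 -0.235] 426.4735112484894
neck 0.87 [189.5 323.4] [0.55  0.041 0.104]
plug_grip 0.47 [183.9 321.3] [0.541 0.03  0.106]
plug 0.63 [193.5 325.6] [0.546 0.044 0.085]
cover_knob 0.77 [187.9 213. ] [ 0.663 -0.181  0.086]
bowl_rim 0.57 [131.4 226.2] [ 0.471 -0.301  0.019]
jar 0.95 [292.2 417.4] [0.647 0.315 0.067]
jar 0.22 [185.1 322.4] [0.541 0.033 0.104]
clip 0.79 [149.6 293.8] [ 0.44  -0.108  0.032]
perch 0.73 [215.1 453. ] [0.399 0.314 0.007]
frame 0.71 [305.3 306.7] [0.767 0.127 0.009]
tank 0.64 [206.4 322.2] [0.56  0.045 0.05 ]
tank 0.21 [192.3 324.4] [0.55  0.043 0.093]
top [0.365 0.057 1.221] [-0.061  0.705 -0.702  0.077] 474.93581350737736
neck 0.88 [213.6 316. ] [0.529 0.036 0.072]
neck 0.22 [231.1 439.7] [ 0.494 -0.284  0.007]
plug_grip 0.59 [215.1 323.9] [0.521 0.018 0.105]
plug_grip 0.46 [210.9 319.4] [0.531 0.029 0.106]
plug 0.46 [214.8 320.3] [0.522 0.026 0.102]
cover_knob 0.94 [162.8 407.5] [ 0.654 -0.189  0.091]
bowl_rim 0.72 [267.7 205.5] [ 0.4    0.314 -0.002]
bowl_rim 0.56 [231.8 443.5] [ 0.492 -0.293  0.009]
jar 0.77 [185.4 207.7] [0.591 0.296 0.102]
clip 0.58 [260.  375.9] [ 0.42  -0.118  0.001]
perch 0.72 [267.6 204.1] [0.4   0.315 0.007]
perch 0.5 [260.9 376.5] [ 0.418 -0.12   0.001]
frame 0.75 [129.7 288.7] [0.762 0.108 0.011]
tank 0.93 [218.9 318.4] [0.517 0.03  0.061]
wrist [ 0.315 -0.487  0.374] [ 0.126  0.836 -0.528 -0.08 ] 331.7187411552758
```

View pics/scene0.png

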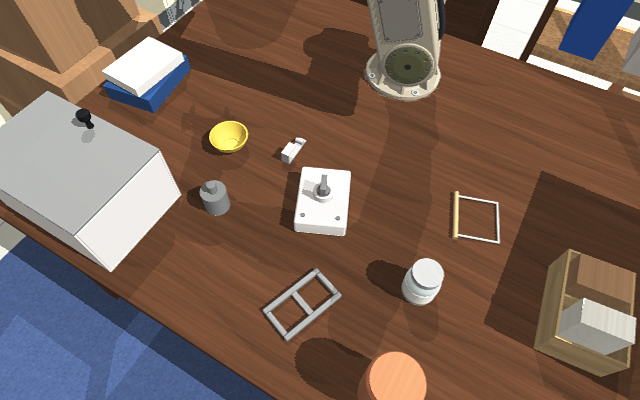

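View pics/top0.png

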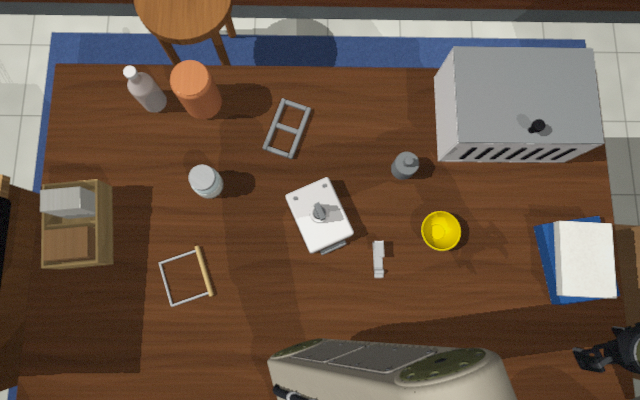

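```bash
python3 - <<'E'
from h import *
T={}
for n in ['scene','top']:
    c=env.read_camera(n); W=cloud(c).reshape(-1,3); x,y,z=W.T
    near=(abs(x-.535)<.1)&(abs(y-.03)<.1)
    for lo,hi,l in [(.044,.056,'flat'),(.064,.074,'mouth'),(.098,.112,'bartop')]:
        m=near&(z>lo)&(z<hi); P=W[m]
        if l=='flat':
            r=cv2.minAreaRect(P[:,:2].astype(np.float32)); print(n,l,m.sum(),r)
        else:
            q=P[:,:2]-P[:,:2].mean(0);w,v=np.linalg.eigh(np.cov(q.T))
            rr=cv2.minAreaRect(P[:,:2].astype(np.float32))
            print(n,l,m.sum(),P.mean(0).round(4),'ax',np.degrees(np.arctan2(v[1,1],v[0,1])).round(1),np.sqrt(w).round(4),np.round(rr[0],4),np.round(rr[1],4),rr[2])
    near=(abs(x-.66)<.05)&(abs(y+.188)<.05)
    for lo,hi in [(.05,.06),(.06,.07),(.083,.097)]:
        P=W[near&(z>lo)&(z<hi)]; print(n,'cover',lo,len(P),P.mean(0).round(4),P.min(0).round(4),P.max(0).round(4), cv2.minEnclosingCircle(P[:,:2].astype(np.float32)))
    m=(x>.5)&(x<.95)&(y<-.23)&(y>-.6)&(z>.11); P=W[m]
    if len(P): print('oven',P.min(0).round(3),P.max(0).round(3))
E
```

```text
scene flat 2522 ((0.5325137376785278, 0.02921430766582489), (0.1602136194705963, 0.11954135447740555), 24.19662857055664)
scene mouth 167 [0.5366 0.0313 0.0692] ax 115.7 [0.0125 0.0144] [0.5335 0.0293] [0.0454 0.0442] 27.82075309753418
scene bartop 102 [0.5341 0.03   0.1035] ax -155.1 [0.004  0.0126] [0.533  0.0295] [0.0426 0.0139] 23.78996467590332
scene cover 0.05 72 [ 0.6731 -0.1755  0.0554] [ 0.6311 -0.2105  0.05  ] [ 0.6904 -0.1611  0.0599] ((0.6608753800392151, -0.19031840562820435), 0.030234774574637413)
scene cover 0.06 344 [ 0.6628 -0.188   0.0633] [ 0.63   -0.2223  0.0601] [ 0.6911 -0.1612  0.0696] ((0.6602809429168701, -0.1921049952507019), 0.03099951520562172)
scene cover 0.083 72 [ 0.6613 -0.1901  0.0886] [ 0.6495 -0.2015  0.0834] [ 0.6714 -0.1796  0.0927] ((0.659924328327179, -0.19049018621444702), 0.011610581539571285)
oven [ 0.68 -0.6   0.11] [ 0.921 -0.286  0.224]
top flat 2649 ((0.5326603055000305, 0.029404446482658386), (0.15963922441005707, 0.11970046162605286), 24.221033096313477)
top mouth 149 [0.5309 0.0302 0.0694] ax 114.1 [0.0121 0.0153] [0.5319 0.0292] [0.0439 0.0463] 17.121318817138672
top bartop 105 [0.5323 0.0293 0.1039] ax -155.2 [0.0042 0.0124] [0.5326 0.029 ] [0.0419 0.014 ] 24.15659523010254
top cover 0.05 45 [ 0.6532 -0.1839  0.0565] [ 0.6317 -0.2156  0.05  ] [ 0.6875 -0.1609  0.0599] ((0.6615427732467651, -0.19043079018592834), 0.03005196899175644)
top cover 0.06 335 [ 0.6598 -0.1894  0.0638] [ 0.6308 -0.2191  0.06  ] [ 0.6917 -0.1609  0.0694] ((0.6612507700920105, -0.19048044085502625), 0.030591977760195732)
top cover 0.083 63 [ 0.6606 -0.1908  0.0891] [ 0.6506 -0.2009  0.084 ] [ 0.6728 -0.1806  0.0943] ((0.6618467569351196, -0.19092442095279694), 0.011551959440112114)
oven [ 0.678 -0.6    0.11 ] [ 0.923 -0.286  0.225]
```

```bash
python3 - <<'E'
import cv2
a=cv2.imread('pics/top0.png');b=cv2.imread('pics/scene0.png')
cv2.imwrite('pics/z0.png',cv2.hconcat([cv2.resize(a[165:265,270:370],(400,400),interpolation=2),cv2.resize(b[150:250,270:370],(400,400),interpolation=2)]))
E
```

```text
(no output)
```

View pics/z0.png

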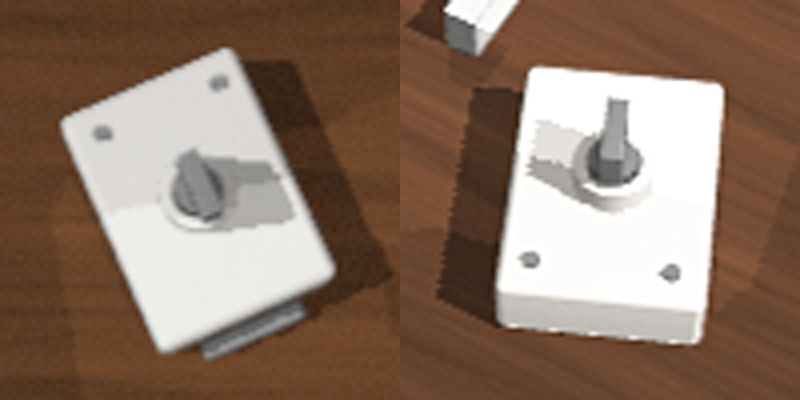

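Bar and neck are at about (0.5326, 0.0292), with the bar axis at 24.2°. The cover is at (0.661, -0.191), clear of the oven. I'll travel above the plug first.

```bash
for i in 1; do :; done
python3 -m creep '{"hand":[85,85,85,85,85],"delta_pos":[[0.0308,-0.0232,0],[0.0308,-0.0232,0],[0.0308,-0.0232,0],[0.0308,-0.0232,0],[0.0308,-0.0232,0]],"turn":[0,0,0,0,0]}' 60
python3 -m creep '{"hand":[85,85,85,85,85],"delta_pos":[[0.0308,-0.0232,0],[0.0308,-0.0232,0],[0.0308,-0.0232,0],[0.0308,-0.0232,0],[0.0308,-0.0232,0]],"turn":[0,0,0,0,0]}'
python3 -m creep '{"hand":[85,85,85,85,85],"delta_pos":[[0.0308,-0.0232,0],[0.0308,-0.0232,0],[0.0308,-0.0232,0],[0.0308,-0.0232,0],[0.0308,-0.0232,0]],"turn":[0,0,0,0,0]}'
python3 -m creep '{"hand":[85,85,85,85,85],"delta_pos":[[0.0308,-0.0232,0],[0.0308,-0.0232,0],[0.0308,-0.0232,0],[0.0308,-0.0232,0],[0.0308,-0.0232,0]],"turn":[0,0,0,0,0]}'
python3 -m creep '{"hand":[85,85,85,85,85],"delta_pos":[[0,0,0],[0,0,0],[0,0,0],[0,0,0],[0,0,0]],"turn":[-1,-1,-1,-1,-1]}'
python3 -c "
from h import *
s=env.get_state();print(s['clock'],np.round(s['tcp_pos'],4),s['joint_pos'],s['orientation'],np.degrees(rot(s['orientation']).as_matrix()[:2,0]),s['wrist_force'],s['ft_torque'],s['tau'])"
```

```text
clock: 1.67
tcp_pos: [0.3191, -0.3811, 0.2423]
orientation: [0.0, 0.975, 0.22, 0.0]
wrist_force: [0.6, 0.0, -0.4]
finger_gap: 0.085
clock: 2.08
tcp_pos: [0.3904, -0.2442, 0.2425]
orientation: [0.0, 0.975, 0.22, 0.0]
wrist_force: [1.5, -0.6, 0.6]
finger_gap: 0.0852
clock: 2.5
tcp_pos: [0.4618, -0.1073, 0.2425]
orientation: [0.0, 0.975, 0.221, 0.0]
wrist_force: [-0.1, -0.1, 0.4]
finger_gap: 0.0852
clock: 2.92
tcp_pos: [0.5331, 0.0296, 0.2424]
orientation: [0.0, 0.975, 0.221, 0.0]
wrist_force: [0.4, -0.6, -0.6]
finger_gap: 0.0846
clock: 3.33
tcp_pos: [0.5326, 0.0283, 0.2422]
orientation: [0.0, 0.903, 0.429, -0.0]
wrist_force: [0.3, 0.5, 1.2]
finger_gap: 0.0847
3.3333 [0.5326 0.0283 0.2422] [-9.74806917e-02  2.32219236e-01 -6.27454563e-02  1.27590217e+00
 -1.04627282e-04  2.15818195e+00] [ 2.67125767e-05  9.03484773e-01  4.28620182e-01 -5.71566845e-05] [36.24356103 44.37578824] [0.28139717 0.52790174 1.15728267] [-0.04889985  0.00159182 -0.02812854] [ 1.38915321e-01 -4.32611668e+01  2.97605592e+01 -6.03337248e-04
  4.83131502e-03  1.09513633e+00]
```

```bash

python3 -m creep '{"hand":[85,85,85,85,85],"delta_pos":[[0,0,0],[0,0,0],[0,0,0],[0,0,0],[0,0,0]],"turn":[-1,-1,-1,-1,-1]}' >/dev/null
python3 -m creep '{"hand":[85,85,85,85,85],"delta_pos":[[0,0,0],[0,0,0],[0,0,0],[0,0,0],[0,0,0]],"turn":[-1,-1,-1,-1,-1]}' >/dev/null
python3 -m creep '{"hand":[85,85,85,85,85],"delta_pos":[[0,0,0],[0,0,0],[0,0,0],[0,0,0],[0,0,0]],"turn":[-1,-1,-1,-1,-1]}' >/dev/null
python3 -m creep '{"hand":[85,85,85,85,85],"delta_pos":[[0,0,0],[0,0,0],[0,0,0],[0,0,0],[0,0,0]],"turn":[-1,-1,-1,-1,-1]}' >/dev/null
python3 -m creep '{"hand":[85,85,85,85,85],"delta_pos":[[0,0,0],[0,0,0],[0,0,0],[0,0,0],[0,0,0]],"turn":[-1,-1,-1,-1,-1]}' >/dev/null
python3 -m creep '{"hand":[60,60,60,60,60],"delta_pos":[[0,0,0.02],[0,0,0.02],[0,0,0.02],[0,0,0],[0,0,0]],"turn":[-1,-1,-1,-1,-1]}'
cat > st.py <<'E'
from h import *
s=env.get_state();M=rot(s['orientation']).as_matrix()
print(round(s['clock'],2),'tcp',np.round(s['tcp_pos'],4),'head',np.degrees(np.arctan2(M[1,0],M[0,0])).round(2),'zax',M[:,2].round(4),'j',np.round(s['joint_pos'],3),'F',np.round(s['wrist_force'],2),'T',np.round(s['ft_torque'],3),'tau5',round(s['tau'][5],3),'gap',round(s['finger_gap'],4))
E
python3 st.py
python3 - <<'E'
from h import *
c=env.read_camera('wrist');save(c,'w1.png');W=cloud(c).reshape(-1,3);x,y,z=W.T
P=W[(abs(x-.533)<.05)&(abs(y-.03)<.05)&(z>.095)&(z<.112)]
rr=cv2.minAreaRect(P[:,:2].astype(np.float32));print(len(P),P.mean(0),rr)
E
```

```text
clock: 5.83
tcp_pos: [0.5316, 0.0281, 0.193]
orientation: [-0.001, -0.18, 0.984, 0.0]
wrist_force: [0.3, -0.1, -0.2]
finger_gap: 0.0601
5.83 tcp [0.5316 0.0281 0.193 ] head -159.27 zax [-2.5e-03  2.0e-04 -1.0e+00] j [-0.098  0.253 -0.158  1.163 -0.    -0.46 ] F [ 0.31 -0.08 -0.24] T [ 0.05  -0.     0.021] tau5 1.095 gap 0.0601
1153 [0.52805251 0.02685297 0.10395793] ((0.5295541286468506, 0.02748975344002247), (0.041699908673763275, 0.013954724185168743), 24.16868782043457)
```

View pics/w1.png

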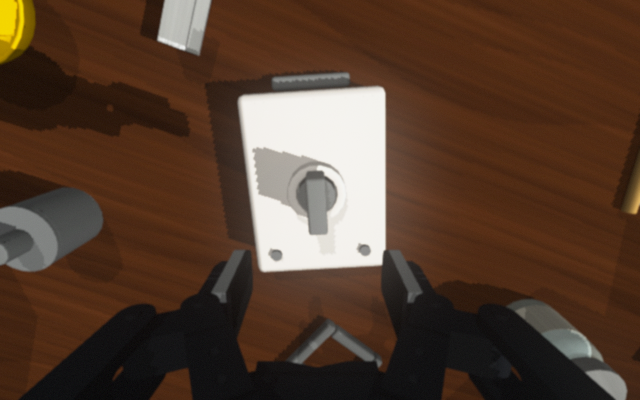

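```bash

python3 -m creep '{"hand":[60,60,60,60,60],"delta_pos":[[0,0,0.02],[0,0,0.02],[0,0,0],[0,0,0],[0,0,0]],"turn":[-0.69,0,0,0,0]}' >/dev/null
python3 st.py
python3 - <<'E'
from h import *
for n in ['wrist','wrist','top']:
    c=env.read_camera(n);W=cloud(c).reshape(-1,3);x,y,z=W.T
    if n=='wrist':save(c,'w2.png')
    P=W[(abs(x-.533)<.05)&(abs(y-.03)<.05)&(z>.09)&(z<.112)]
    if len(P)<10: continue
    rr=cv2.minAreaRect(P[:,:2].astype(np.float32));print(len(P),P.mean(0),rr)
    P=W[(abs(x-.533)<.1)&(abs(y-.03)<.1)&(z>.044)&(z<.056)]
    rr=cv2.minAreaRect(P[:,:2].astype(np.float32));print(len(P),P.mean(0),rr)
E
```

```text
6.3 tcp [0.5329 0.028  0.163 ] head -156.12 zax [ 7.e-04 -2.e-04 -1.e+00] j [-0.098  0.27  -0.21   1.089 -0.    -0.515] F [ 0.51 -0.67  0.85] T [ 0.01  -0.076  0.013] tau5 0.01 gap 0.0599
1520 [0.52745243 0.02643897 0.10364895] ((0.5296984314918518, 0.027353888377547264), (0.042265262454748154, 0.013741089962422848), 24.022470474243164)
25962 [0.51919148 0.02264106 0.04986082] ((0.5294135808944702, 0.027414359152317047), (0.1586610972881317, 0.11999214440584183), 24.055347442626953)
1548 [0.52745574 0.02663278 0.10365609] ((0.5292889475822449, 0.027375346049666405), (0.04156873747706413, 0.014014332555234432), 24.25975799560547)
25904 [0.51909142 0.0226297  0.0498616 ] ((0.5291838049888611, 0.02731931209564209), (0.15843729674816132, 0.11991412937641144), 24.149667739868164)
```

View pics/w2.png

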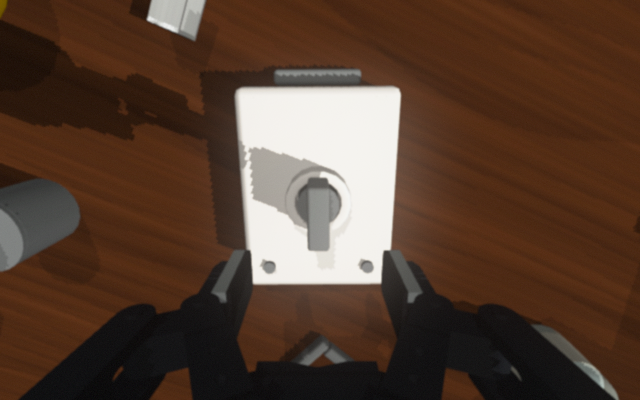

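```bash

python3 -m creep '{"hand":[50,50,50,50,50],"delta_pos":[[0.0009,0.0014,0.03],[0,0,0.03],[0,0,0.03],[0,0,0.0038],[0,0,0]],"turn":[-0.05,0,0,0,0]}' >/dev/null
python3 st.py
python3 -m creep '{"hand":[14,10,8,8,8],"delta_pos":[[0,0,0],[0,0,0],[0,0,0],[0,0,0],[0,0,0]],"turn":[0,0,0,0,0]}' 60
python3 st.py
```

```text
6.87 tcp [0.5303 0.0289 0.0864] head -155.83 zax [-2.9e-03  2.0e-04 -1.0e+00] j [-0.097  0.332 -0.329  0.913 -0.    -0.519] F [ 0.52 -0.15  0.63] T [0.045 0.033 0.017] tau5 0.002 gap 0.05
clock: 7.28
tcp_pos: [0.5328, 0.0286, 0.0891]
orientation: [0.002, -0.209, 0.978, -0.001]
wrist_force: [-0.7, 0.1, 5.8]
finger_gap: 0.0129
7.28 tcp [0.5328 0.0286 0.0891] head -155.81 zax [ 3.4e-03 -3.0e-04 -1.0e+00] j [-0.097  0.329 -0.326  0.913 -0.    -0.519] F [-0.68  0.14  5.81] T [ 0.047  0.163 -0.027] tau5 0.002 gap 0.0129
```

```bash

python3 -m creep '{"hand":[8,8,8,8,8],"delta_pos":[[0,0,0],[0,0,0],[0,0,0],[0,0,0],[0,0,0]],"turn":[0,0,0,0,0]}' >/dev/null
python3 st.py; python3 -c "
from h import *
c=env.read_camera('scene');save(c,'s2.png');cv2.imwrite('pics/s2z.png',cv2.resize(c['pixels'][110:260,240:420,::-1],(720,600)))"; python3 st.py
```

```text
7.7 tcp [0.5328 0.0287 0.089 ] head -155.81 zax [ 3.4e-03 -4.0e-04 -1.0e+00] j [-0.097  0.329 -0.326  0.913 -0.    -0.519] F [-1.58 -0.01  6.13] T [ 0.065  0.171 -0.011] tau5 0.002 gap 0.0129
7.75 tcp [0.5328 0.0286 0.089 ] head -155.81 zax [ 3.4e-03 -4.0e-04 -1.0e+00] j [-0.097  0.329 -0.326  0.913 -0.    -0.519] F [-1.19  0.87  6.06] T [ 0.117  0.11  -0.011] tau5 0.001 gap 0.013
```

View pics/s2z.png

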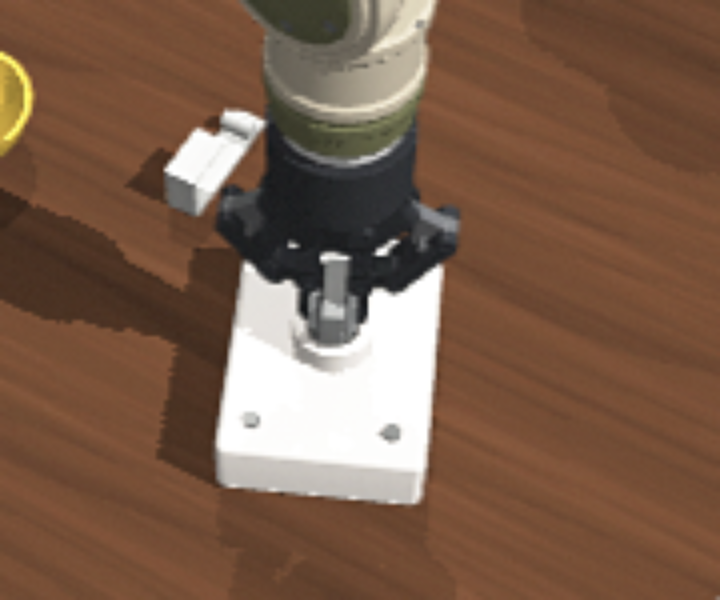

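```bash

python3 -m creep '{"hand":[8,8,8,8,8],"delta_pos":[[0,0,0.00007],[0,0,0.00007],[0,0,0.00007],[0,0,0.00007],[0,0,0.00007]],"turn":[1,1,1,1,1]}' >/dev/null
python3 st.py
python3 -m creep '{"hand":[8,8,8,8,8],"delta_pos":[[0,0,0.00007],[0,0,0.00007],[0,0,0.00007],[0,0,0.00007],[0,0,0.00007]],"turn":[1,1,1,1,1]}' >/dev/null
python3 st.py
```

```text
8.17 tcp [0.533  0.0277 0.0888] head 178.91 zax [ 0.0037 -0.0026 -1.    ] j [-0.097  0.329 -0.326  0.912 -0.002 -0.078] F [-0.27 -3.56  5.99] T [-0.787  0.131  0.013] tau5 -1.061 gap 0.0128
8.58 tcp [0.5327 0.0267 0.0885] head 153.87 zax [ 0.0031 -0.0047 -1.    ] j [-0.098  0.329 -0.327  0.911 -0.004  0.358] F [-1.8  -6.99  6.07] T [-1.479  0.35  -0.016] tau5 -1.054 gap 0.0133
```

The lateral force rises as I turn, which places the true axis about 3 mm off, matching the wrist camera's estimate. I'll regrip centred.

```bash

python3 -m creep '{"hand":[35,35,35,35,35],"delta_pos":[[0,0,0],[0,0,0],[0,0,0],[0.003,-0.003,0],[0,0,0]],"turn":[0,0,0,0,0]}' >/dev/null
python3 st.py
python3 - <<'E'
from h import *
c=env.read_camera('wrist');save(c,'w3.png');W=cloud(c).reshape(-1,3);x,y,z=W.T
P=W[(abs(x-.533)<.1)&(abs(y-.03)<.1)&(z>.044)&(z<.056)]
print(len(P),cv2.minAreaRect(P[:,:2].astype(np.float32)))
P=W[(abs(x-.53)<.03)&(abs(y-.028)<.03)&(z>.094)&(z<.108)]
print(len(P),cv2.minAreaRect(P[:,:2].astype(np.float32)))
E
python3 st.py
```

```text
9.0 tcp [0.5274 0.0278 0.0864] head 154.24 zax [-1.e-03  1.e-04 -1.e+00] j [-0.099  0.325 -0.338  0.908  0.     0.35 ] F [-0.28  0.14  0.15] T [0.009 0.011 0.013] tau5 -0.03 gap 0.035
40620 ((0.5289039015769958, 0.027882255613803864), (0.15856000781059265, 0.11871911585330963), 24.256847381591797)
4933 ((0.5223977565765381, 0.028996413573622704), (0.04849613830447197, 0.045981768518686295), 21.57158088684082)
9.05 tcp [0.5276 0.0277 0.0865] head 154.22 zax [-8.e-04  1.e-04 -1.e+00] j [-0.099  0.325 -0.338  0.908  0.     0.35 ] F [0.35 0.54 0.21] T [-0.011 -0.019 -0.028] tau5 -0.017 gap 0.0347
```

View pics/w3.png

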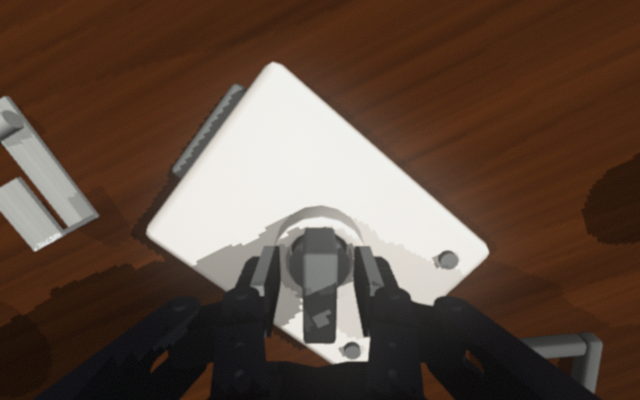

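```bash

python3 -m creep '{"hand":[35,35,10,8,8],"delta_pos":[[-0.0017,0.0008,-0.001],[0,0,0],[0,0,0],[0,0,0],[0,0,0]],"turn":[0,0,0,0,0]}' >/dev/null
python3 st.py
python3 -m creep '{"hand":[8,8,8,8,8],"delta_pos":[[0,0,0.00007],[0,0,0.00007],[0,0,0.00007],[0,0,0.00007],[0,0,0.00007]],"turn":[1,1,1,1,1]}' >/dev/null
python3 st.py
```

```text
9.47 tcp [0.5299 0.0278 0.0876] head 154.2 zax [ 3.e-04  2.e-04 -1.e+00] j [-0.099  0.327 -0.332  0.911  0.     0.351] F [0.03 0.7  2.19] T [0.119 0.062 0.021] tau5 -0.006 gap 0.0128
9.88 tcp [0.53   0.0279 0.0874] head 128.96 zax [ 7.e-04  5.e-04 -1.e+00] j [-0.099  0.327 -0.332  0.91   0.001  0.792] F [0.32 0.56 1.63] T [ 0.333 -0.042  0.087] tau5 -1.029 gap 0.0132
```

```bash

python3 -m creep '{"hand":[8,8,8,8,8],"delta_pos":[[0,0,0.00007],[0,0,0.00007],[0,0,0.00007],[0,0,0],[0,0,0]],"turn":[1,1,1,0,0]}' >/dev/null
python3 st.py
python3 -c "
from h import *
a=[]
for i in range(6): env.read_camera('top'); a.append(env.get_state()['ft_torque'][2])
print(np.mean(a),np.std(a))"
```

```text
10.3 tcp [0.5301 0.028  0.0873] head 114.34 zax [ 9.e-04  6.e-04 -1.e+00] j [-9.900e-02  3.280e-01 -3.320e-01  9.100e-01  1.000e-03  1.047e+00] F [0.64 2.36 1.6 ] T [ 0.511 -0.127  0.088] tau5 0.232 gap 0.0127
0.07502226439937383 0.03684832626535479
```

```bash
cat > tq.py <<'E'
from h import *
a=[];F=[]
for i in range(8): env.read_camera('top'); s=env.get_state();a.append(s['ft_torque'][2]);F.append(s['wrist_force'])
M=rot(s['orientation']).as_matrix()
print('t',s['clock'],'Tz',np.mean(a).round(4),'sd',np.std(a).round(4),'F',np.mean(F,0).round(2),'head',np.degrees(np.arctan2(M[1,0],M[0,0])).round(2),'j6',s['joint_pos'][5],'tcp',np.round(s['tcp_pos'],4),'gap',s['finger_gap'])
E
python3 -m creep '{"hand":[8,8,8,8,8],"delta_pos":[[0,0,0.00007],[0,0,0.00007],[0,0,0.00007],[0,0,0.00007],[0,0,0.00007]],"turn":[1,1,1,1,1]}' >/dev/null
python3 tq.py

```

```text
t 11.4167 Tz 0.2071 sd 0.0301 F [1.89 4.69 3.77] head 89.37 j6 1.4829081892630176 tcp [0.5303 0.028  0.0871] gap 0.012654430676171138
```

```bash

python3 -m creep '{"hand":[8,8,8,8,8],"delta_pos":[[0,0,0.00007],[0,0,0.00007],[0,0,0.00002],[0,0,0],[0,0,0]],"turn":[1,1,0.4,0,0]}' >/dev/null
python3 tq.py

```

```text
t 12.2333 Tz 0.3136 sd 0.0219 F [2.17 4.85 3.66] head 77.38 j6 1.6921061645204571 tcp [0.5304 0.028  0.087 ] gap 0.013236823192111797
```

```bash
python3 tq.py
```

```text
t 12.6333 Tz 0.3155 sd 0.0137 F [2.   4.66 3.69] head 77.38 j6 1.6921144074089056 tcp [0.5304 0.028  0.0871] gap 0.013129148882237575
```

```bash

python3 -m creep '{"hand":[40,40,40,40,40],"delta_pos":[[0,0,0],[0,0,0],[0,0,0],[0,0,0],[0,0,-0.01]],"turn":[0,0,0,0,0]}' >/dev/null
python3 st.py
python3 -m creep '{"hand":[50,50,50,50,50],"delta_pos":[[0,0,-0.034],[0,0,-0.034],[0,0,-0.034],[0,0,-0.034],[0,0,-0.02]],"turn":[0,0,0,0,0]}' >/dev/null
python3 tq.py
python3 -m creep '{"hand":[50,50,50,50,50],"delta_pos":[[-0.0234,0.0216,0],[-0.0234,0.0216,0],[-0.0234,0.0216,0],[-0.0234,0.0216,0],[-0.0234,0.0216,0]],"turn":[0,0,0,0,0]}' >/dev/null
python3 -m creep '{"hand":[50,50,50,50,50],"delta_pos":[[-0.0234,0.0216,0],[-0.0234,0.0216,0],[-0.0234,0.0216,0],[-0.0234,0.0216,0],[-0.0234,0.0216,0]],"turn":[0,0,0,0,0]}' >/dev/null
python3 -m creep '{"hand":[50,50,50,50,50],"delta_pos":[[0,0,0],[0,0,0],[0,0,0],[0,0,0],[0,0,0]],"turn":[0,0,0,0,0]}' >/dev/null
python3 st.py
python3 - <<'E'
from h import *
for n in ['wrist','top','scene']:
    c=env.read_camera(n);save(c,n+'4.png');W=cloud(c).reshape(-1,3);x,y,z=W.T
    near=(abs(x-.66)<.05)&(abs(y+.19)<.05)
    for lo,hi in [(.061,.067),(.083,.097)]:
        P=W[near&(z>lo)&(z<hi)]
        if len(P)>10: print(n,lo,len(P),P.mean(0).round(4),cv2.minEnclosingCircle(P[:,:2].astype(np.float32)))
    near=(abs(x-.53)<.05)&(abs(y-.028)<.05)&(z>.095)&(z<.115); P=W[near]
    if len(P)>10: print(n,'bar',len(P),P.mean(0).round(4),cv2.minAreaRect(P[:,:2].astype(np.float32)))
    P=W[(abs(x-.533)<.1)&(abs(y-.03)<.1)&(z>.044)&(z<.056)]
    if len(P)>10: print(n,'tank',len(P),P.mean(0).round(4),cv2.minAreaRect(P[:,:2].astype(np.float32)))
E
```

```text
13.05 tcp [0.5281 0.0274 0.0932] head 77.18 zax [-3.8e-03 -3.0e-04 -1.0e+00] j [-1.000e-01  3.220e-01 -3.240e-01  9.280e-01 -1.000e-03  1.695e+00] F [-0.23  0.75 -0.23] T [-0.008 -0.012 -0.025] tau5 -0.005 gap 0.0402
t 13.8667 Tz -0.0043 sd 0.0175 F [ 0.47  0.02 -0.04] head 77.18 j6 1.6951550256765469 tcp [0.5288 0.0276 0.218 ] gap 0.04960748492952098
15.12 tcp [ 0.6563 -0.1921  0.2195] head 77.25 zax [-4.e-04  2.e-04 -1.e+00] j [-0.402  0.541  0.337  1.367  0.     1.391] F [-0.77 -0.43  0.69] T [-0.018  0.019 -0.023] tau5 0.001 gap 0.0498
wrist 0.061 2767 [ 0.6586 -0.1909  0.064 ] ((0.6581462621688843, -0.1930241733789444), 0.030109332874417305)
wrist 0.083 540 [ 0.6584 -0.192   0.0895] ((0.6584138870239258, -0.19281451404094696), 0.010991254821419716)
wrist tank 6133 [ 0.5051 -0.0237  0.0494] ((0.507365882396698, -0.03317219763994217), (0.057029854506254196, 0.12261565774679184), 77.62088012695312)
top 0.061 152 [ 0.6671 -0.1775  0.064 ] ((0.6631667017936707, -0.1867840737104416), 0.02876044623553753)
top 0.083 21 [ 0.6644 -0.1857  0.0897] ((0.6647627949714661, -0.18663877248764038), 0.009800657629966736)
top bar 108 [0.5323 0.0292 0.102 ] ((0.5325911641120911, 0.028944624587893486), (0.040881138294935226, 0.014526037499308586), 84.06409454345703)
top tank 2654 [0.5313 0.0296 0.0494] ((0.5328419208526611, 0.02934526652097702), (0.159527987241745, 0.11991466581821442), 24.262699127197266)
scene 0.061 329 [ 0.6632 -0.1875  0.0634] ((0.660446047782898, -0.19181884825229645), 0.03095449134707451)
scene 0.083 71 [ 0.6614 -0.1901  0.0886] ((0.6605517268180847, -0.19144296646118164), 0.011630815453827381)
scene bar 126 [0.5339 0.0299 0.1013] ((0.5321808457374573, 0.029149815440177917), (0.04353352263569832, 0.015471856109797955), 83.4493637084961)
scene tank 2492 [0.5394 0.0331 0.0492] ((0.5333424806594849, 0.029469408094882965), (0.16231614351272583, 0.11911400407552719), 24.259119033813477)
```

View pics/wrist4.png

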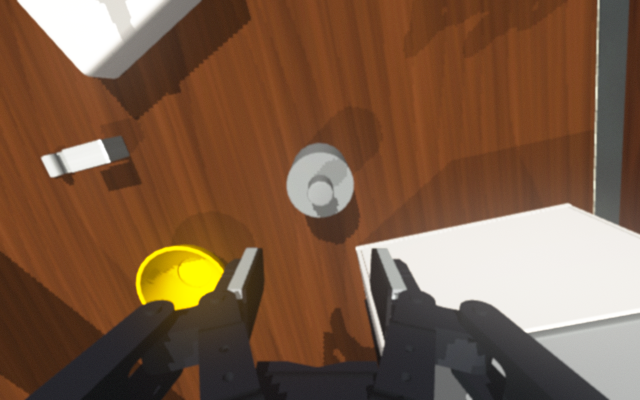

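```bash

python3 -m creep '{"hand":[50,50,50,50,50],"delta_pos":[[-0.0003,0.0026,0.036],[0,0,0.036],[0,0,0.036],[0,0,0.036],[0,0,0.01]],"turn":[0,0,0,0,0]}' >/dev/null
python3 -m creep '{"hand":[50,50,50,50,50],"delta_pos":[[0,0,0.01],[0,0,0.01],[0,0,0],[0,0,0],[0,0,0]],"turn":[0,0,0,0,0]}' >/dev/null
python3 st.py
python3 - <<'E'
from h import *
c=env.read_camera('wrist');save(c,'w5.png')
W=cloud(c).reshape(-1,3);x,y,z=W.T
near=(abs(x-.66)<.035)&(abs(y+.19)<.035)
for lo,hi in [(.061,.067),(.086,.095)]:
        P=W[near&(z>lo)&(z<hi)]
        if len(P)>10: print(lo,len(P),P.mean(0).round(4),cv2.minEnclosingCircle(P[:,:2].astype(np.float32)))
E
```

```text
16.1 tcp [ 0.6597 -0.1944  0.082 ] head 77.19 zax [ 0.0025 -0.0011 -1.    ] j [-0.403  0.607  0.107  1.068 -0.     1.391] F [-0.12  0.24  0.48] T [-0.032  0.01  -0.025] tau5 0.0 gap 0.0499
0.061 7544 [ 0.6599 -0.1877  0.0639] ((0.6582868099212646, -0.19315773248672485), 0.030551495030522346)
0.086 2743 [ 0.6586 -0.1907  0.0899] ((0.6600351333618164, -0.18754392862319946), 0.03602396324276924)
```

View pics/w5.png

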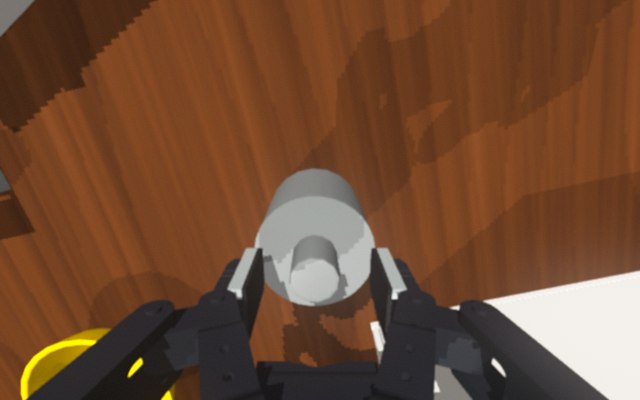

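```bash

python3 -m creep '{"hand":[50,50,50,50,50],"delta_pos":[[0.001,-0.001,0.003],[0,0,0],[0,0,0],[0,0,0],[0,0,0]],"turn":[0,0,0,0,0]}' >/dev/null
python3 st.py
```

```text
16.57 tcp [ 0.6581 -0.193   0.0779] head 77.18 zax [ 1.e-04 -1.e-04 -1.e+00] j [-0.402  0.608  0.099  1.062 -0.     1.392] F [-0.36  0.4  -0.17] T [-0.035  0.036  0.008] tau5 0.0 gap 0.0503
```

```bash

python3 -m creep '{"hand":[30,22,16,16,16],"delta_pos":[[0,0,0],[0,0,0],[0,0,0],[0,0,0],[0,0,0]],"turn":[0,0,0,0,0]}' 35
python3 st.py
python3 -m creep '{"hand":[16,16,16,16,16],"delta_pos":[[0,0,-0.02],[0,0,-0.034],[0,0,-0.034],[0,0,-0.034],[0,0,-0.034]],"turn":[0,0,0,0,0]}' >/dev/null
python3 -m creep '{"hand":[16,16,16,16,16],"delta_pos":[[0,0,-0.015],[0,0,0],[0,0,0],[0,0,0],[0,0,0]],"turn":[0,0,0,0,0]}' >/dev/null
python3 st.py
python3 - <<'E'
from h import *
for n in ['wrist','scene']:
    c=env.read_camera(n);save(c,n+'6.png')
c=env.read_camera('wrist');s=env.get_state();W=cloud(c);t=np.array(s['tcp_pos'])
P=W.reshape(-1,3);P=P[(np.abs(P[:,0]-t[0])<.035)&(np.abs(P[:,1]-t[1])<.04)&(np.abs(P[:,2]-(t[2]-.014))<.004)]
print(len(P),P.mean(0) if len(P) else 0,cv2.minEnclosingCircle(P[:,:2].astype(np.float32)) if len(P) else 0,t)
E
```

```text
clock: 16.98
tcp_pos: [0.6581, -0.193, 0.0779]
orientation: [0.0, 0.782, 0.624, -0.0]
wrist_force: [-0.1, -0.2, -0.4]
finger_gap: 0.0209
16.98 tcp [ 0.6581 -0.193   0.0779] head 77.18 zax [ 1.e-04 -1.e-04 -1.e+00] j [-0.402  0.609  0.099  1.062 -0.     1.392] F [-0.13 -0.22 -0.44] T [ 0.017  0.025 -0.013] tau5 0.0 gap 0.0209
17.82 tcp [ 0.6572 -0.1926  0.2124] head 77.18 zax [-0.0032  0.0013 -1.    ] j [-0.402  0.547  0.33   1.357 -0.     1.392] F [ 0.31 -0.24 -1.65] T [ 0.007 -0.053  0.009] tau5 -0.0 gap 0.0208
5171 [ 0.65982162 -0.17914876  0.19893689] ((0.6566316485404968, -0.19271758198738098), 0.030598109588027) [ 0.6574863  -0.19273856  0.21310041]
```

View pics/wrist6.png

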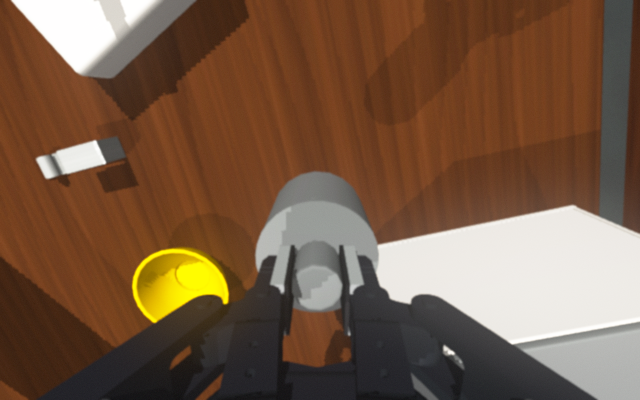

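View pics/scene6.png

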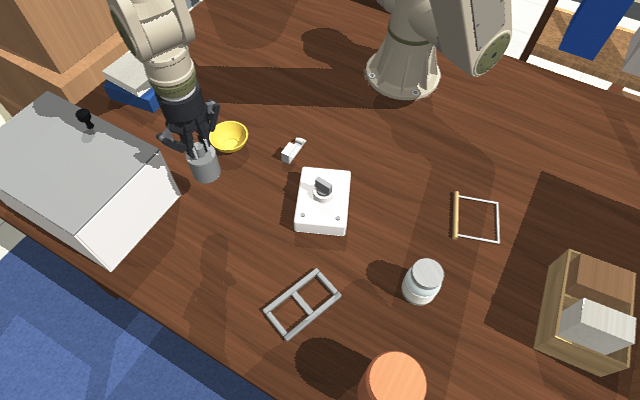

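```bash

python3 -m creep '{"hand":[16,16,16,16,16],"delta_pos":[[0.0236,-0.0216,0],[0.0236,-0.0216,0],[0.0236,-0.0216,0],[0.0236,-0.0216,0],[0.0236,-0.0216,0]],"turn":[0,0,0,0,0]}' >/dev/null
python3 -m creep '{"hand":[16,16,16,16,16],"delta_pos":[[0.0236,-0.0216,0],[0.0236,-0.0216,0],[0.0236,-0.0216,0],[0.0236,-0.0216,0],[0.0236,-0.0216,0]],"turn":[0,0,0,0,0]}' >/dev/null
python3 -m creep '{"hand":[16,16,16,16,16],"delta_pos":[[0,0,0],[0,0,0],[0,0,0],[0,0,0],[0,0,0]],"turn":[0,0,0,0,0]}' >/dev/null
python3 st.py
python3 - <<'E'
from h import *
s=env.get_state();t=np.array(s['tcp_pos'])
for n in ['top','scene','wrist']:
    c=env.read_camera(n);save(c,n+'7.png');W=cloud(c).reshape(-1,3)
    m=(np.hypot(*(W[:,:2]-t[:2]).T)<.04)&(np.abs(W[:,2]-(t[2]-.014))<.004);P=W[m]
    if len(P)>10: print(n,len(P),cv2.minEnclosingCircle(P[:,:2].astype(np.float32)))
    # side wall below
    m=(np.hypot(*(W[:,:2]-t[:2]).T)<.04)&(W[:,2]<t[2]-.03)&(W[:,2]>t[2]-.07);P=W[m]
    if len(P)>30:
        from scipy.optimize import least_squares
        r=least_squares(lambda p:np.hypot(P[:,0]-p[0],P[:,1]-p[1])-.03,t[:2],loss='soft_l1',f_scale=.001);print(n,'wall',len(P),r.x.round(4),np.sqrt(np.mean(r.fun**2)).round(4))
E
```

```text
19.22 tcp [0.532  0.0286 0.2144] head 77.12 zax [-0.e+00 -2.e-04 -1.e+00] j [-0.097  0.241 -0.119  1.21  -0.     1.699] F [-0.07  0.3  -0.69] T [ 0.02  -0.024 -0.037] tau5 -0.002 gap 0.0206
scene 301 ((0.5341013669967651, 0.030202481895685196), 0.030365727841854095)
scene wall 311 [0.5332 0.0295] 0.0007
wrist 5153 ((0.531270444393158, 0.02869769185781479), 0.030447112396359444)
wrist wall 1398 [0.5314 0.0285] 0.0002
```

View pics/wrist7.png

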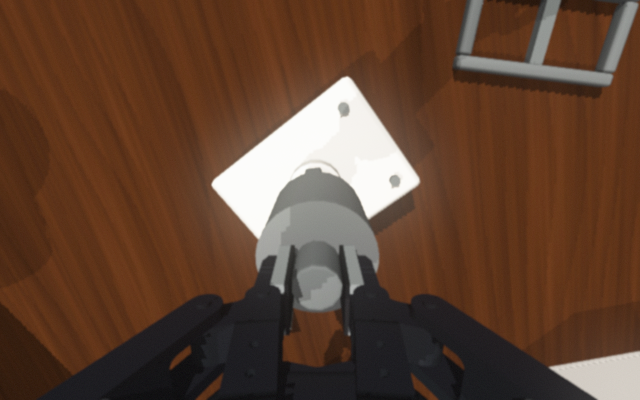

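View pics/scene7.png

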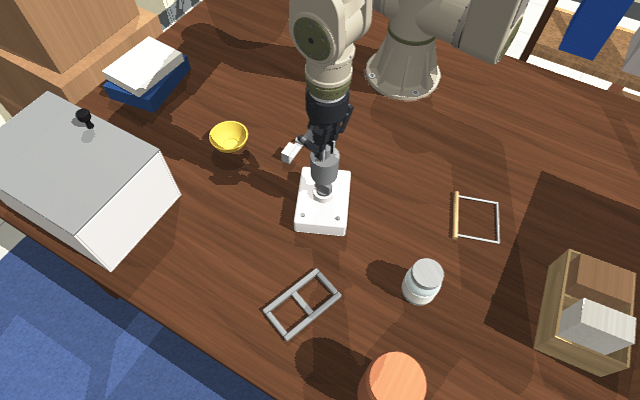

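```bash

python3 -m creep '{"hand":[16,16,16,16,16],"delta_pos":[[0.0004,-0.0006,0.016],[0,0,0.016],[0,0,0.016],[0,0,0.014],[0,0,0.014]],"turn":[0,0,0,0,0]}' >/dev/null
python3 st.py
python3 -m creep '{"hand":[16,16,16,16,16],"delta_pos":[[0,0,0.003],[0,0,0.003],[0,0,0],[0,0,0],[0,0,0]],"turn":[0,0,0,0,0]}' >/dev/null
python3 st.py
```

```text
19.78 tcp [0.5311 0.0295 0.1531] head 77.15 zax [-2.e-04 -1.e-04 -1.e+00] j [-0.095  0.275 -0.23   1.066 -0.     1.7  ] F [ 0.08 -0.32 -0.26] T [0.002 0.011 0.019] tau5 0.0 gap 0.0205
20.2 tcp [0.5316 0.0298 0.1498] head 77.18 zax [ 1.3e-03 -2.0e-04 -1.0e+00] j [-0.095  0.277 -0.236  1.057 -0.     1.7  ] F [-0.81 -1.2  -0.7 ] T [0.045 0.016 0.014] tau5 -0.0 gap 0.0205
```

```bash
cat > wall.py <<'E'
from h import *
from scipy.optimize import least_squares
s=env.get_state();t=np.array(s['tcp_pos']);print(t)
for n in ['scene','wrist','top']:
    c=env.read_camera(n);W=cloud(c).reshape(-1,3)
    m=(np.hypot(*(W[:,:2]-t[:2]).T)<.04)&(W[:,2]<t[2]-.025)&(W[:,2]>t[2]-.07);P=W[m]
    if len(P)>30:
        r=least_squares(lambda p:np.hypot(P[:,0]-p[0],P[:,1]-p[1])-.03,t[:2],loss='soft_l1',f_scale=.001);print(n,'wall',len(P),r.x.round(4),np.sqrt(np.mean(r.fun**2)).round(4))
    m=(abs(W[:,0]-.533)<.1)&(abs(W[:,1]-.03)<.1)&(W[:,2]>.044)&(W[:,2]<.056);P=W[m]
    if len(P)>10: print(n,'tank',len(P),cv2.minAreaRect(P[:,:2].astype(np.float32)))
save(env.read_camera('scene'),'s8.png');i=cv2.imread('pics/s8.png');cv2.imwrite('pics/s8z.png',cv2.resize(i[110:260,240:420],(720,600)))
E
python3 wall.py; python3 st.py
```

```text
[0.53162388 0.02976166 0.14977104]
scene wall 287 [0.5329 0.0308] 0.0008
scene tank 2079 ((0.5337112545967102, 0.029672764241695404), (0.15926221013069153, 0.1192585900425911), 24.15784454345703)
wrist wall 1636 [0.5312 0.0296] 0.0002
wrist tank 21031 ((0.5298866629600525, 0.028548970818519592), (0.15880735218524933, 0.11852101981639862), 24.238502502441406)
top tank 16 ((0.5757245421409607, 0.11074505746364594), (0.006782957352697849, 0.017234759405255318), 81.8879165649414)
20.4 tcp [0.5314 0.0299 0.1495] head 77.19 zax [ 9.e-04 -2.e-04 -1.e+00] j [-0.095  0.277 -0.237  1.056 -0.     1.7  ] F [ 1.12  0.47 -0.77] T [-0.023 -0.024  0.015] tau5 -0.0 gap 0.021
```

View pics/s8z.png

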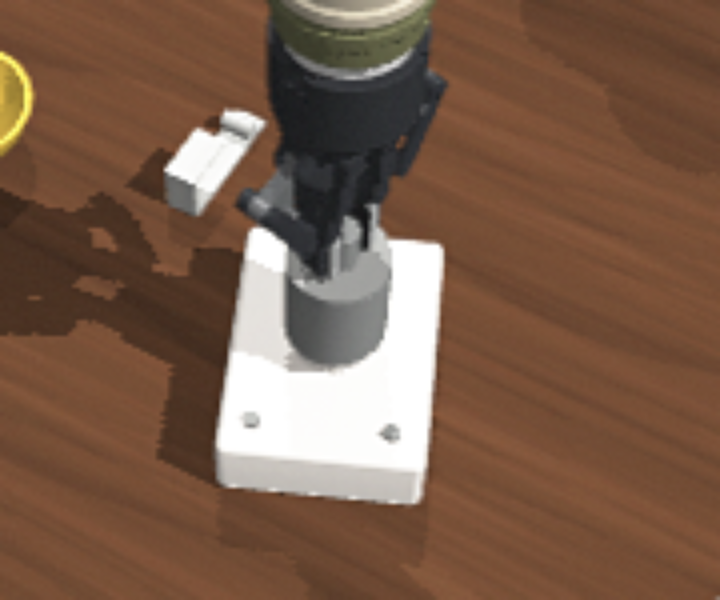

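```bash

python3 -m creep '{"hand":[16,16,16,16,16],"delta_pos":[[-0.0013,-0.0002,0.001],[0,0,0.005],[0,0,0.005],[0,0,0.004],[0,0,0]],"turn":[0,0,0,0,0]}' >/dev/null
python3 st.py
python3 -m creep '{"hand":[16,16,16,16,16],"delta_pos":[[0,0,0.003],[0,0,0.003],[0,0,0.002],[0,0,0.002],[0,0,0]],"turn":[0,0,0,0,0]}' >/dev/null
python3 st.py
```

```text
20.82 tcp [0.53   0.0289 0.1359] head 77.18 zax [-1.8e-03  1.0e-04 -1.0e+00] j [-0.097  0.287 -0.259  1.027 -0.     1.698] F [-1.29 -0.51 -0.49] T [ 0.001 -0.001  0.012] tau5 -0.0 gap 0.0212
21.23 tcp [0.5305 0.0289 0.1287] head 77.19 zax [-5.e-04 -0.e+00 -1.e+00] j [-0.097  0.292 -0.27   1.009 -0.     1.698] F [ 0.18  0.07 -1.17] T [0.029 0.073 0.002] tau5 0.0 gap 0.0209
```

No contact yet; rim about 1 mm above the tank. Last bit down.

```bash

python3 -m creep '{"hand":[16,16,16,16,16],"delta_pos":[[0,0,0.001],[0,0,0.0008],[0,0,0],[0,0,0],[0,0,0]],"turn":[0,0,0,0,0]}' >/dev/null
python3 st.py
```

```text
21.65 tcp [0.5309 0.0289 0.1278] head 77.18 zax [ 5.e-04 -1.e-04 -1.e+00] j [-0.097  0.293 -0.272  1.006 -0.     1.698] F [0.18 0.18 0.55] T [ 0.016 -0.013 -0.01 ] tau5 0.001 gap 0.0208
```

```bash

python3 -m creep '{"hand":[16,16,16,16,16],"delta_pos":[[0,0,0.0006],[0,0,0],[0,0,0],[0,0,0],[0,0,0]],"turn":[0,0,0,0,0]}' >/dev/null
python3 st.py
python3 -m creep '{"hand":[24,34,50,50,50],"delta_pos":[[0,0,0],[0,0,0],[0,0,0],[0,0,0],[0,0,0]],"turn":[0,0,0,0,0]}' >/dev/null
python3 st.py
python3 -m creep '{"hand":[50,50,50,50,50],"delta_pos":[[0,0,-0.02],[0,0,-0.02],[0,0,-0.03],[0,0,-0.03],[0,0,-0.03]],"turn":[0,0,0,0,0]}' >/dev/null
python3 -m creep '{"hand":[50,50,50,50,50],"delta_pos":[[0.03,0.03,0],[0.03,0.03,0],[0.03,0.03,0],[0,0,0],[0,0,0]],"turn":[0,0,0,0,0]}' >/dev/null
python3 - <<'E'
from h import *
from scipy.optimize import least_squares
print(env.get_state()['clock'])
for n in ['scene','top','wrist']:
    c=env.read_camera(n);W=cloud(c).reshape(-1,3);save(c,n+'9.png')
    near=(np.hypot(W[:,0]-.532,W[:,1]-.029)<.045);z=W[:,2]
    P=W[near&(z>.06)&(z<.108)]
    if len(P)>30:
        r=least_squares(lambda p:np.hypot(P[:,0]-p[0],P[:,1]-p[1])-.03,[.531,.029],loss='soft_l1',f_scale=.001);print(n,'wall',len(P),r.x.round(4))
    P=W[near&(z>.109)&(z<.119)]
    if len(P)>20:
        A=np.c_[P[:,:2],np.ones(len(P))];k=np.linalg.lstsq(A,P[:,2],rcond=None)[0];print(n,'top',len(P),'z',np.median(P[:,2]),'slope',k[:2],cv2.minEnclosingCircle(P[:,:2].astype(np.float32)))
    P=W[near&(z>.136)&(z<.146)]
    if len(P)>5: print(n,'knobtop',len(P),P.mean(0).round(4),cv2.minEnclosingCircle(P[:,:2].astype(np.float32)))
    P=W[(abs(W[:,0]-.533)<.1)&(abs(W[:,1]-.03)<.1)&(z>.044)&(z<.056)]
    if len(P)>10: print(n,'tank',len(P),cv2.minAreaRect(P[:,:2].astype(np.float32)))
i=cv2.imread('pics/scene9.png');j=cv2.imread('pics/top9.png');cv2.imwrite('pics/z9.png',cv2.hconcat([cv2.resize(i[130:250,260:380],(400,400)),cv2.resize(j[150:270,260:380],(400,400))]))
E
```

```text
22.07 tcp [0.5311 0.0288 0.1277] head 77.19 zax [ 1.1e-03 -2.0e-04 -1.0e+00] j [-0.097  0.293 -0.272  1.005 -0.     1.698] F [-0.52  0.06  5.04] T [0.002 0.272 0.004] tau5 0.002 gap 0.0207
22.48 tcp [0.5305 0.0289 0.1268] head 77.18 zax [-5.e-04 -1.e-04 -1.e+00] j [-0.097  0.294 -0.273  1.004 -0.     1.698] F [ 0.32  0.55 -0.24] T [0.021 0.014 0.054] tau5 -0.0 gap 0.0499
23.3167
scene wall 153 [0.5325 0.0298]
scene top 110 z 0.11315672572987234 slope [-0.0009966  0.0059048] ((0.534710168838501, 0.039687152951955795), 0.024842504411935806)
scene tank 1650 ((0.5333859920501709, 0.02957223355770111), (0.1596168726682663, 0.11961209774017334), 24.15981101989746)
top tank 433 ((0.5411834120750427, -0.02640882506966591), (0.13944995403289795, 0.03844352066516876), 9.37387752532959)
wrist wall 1319 [0.5305 0.0287]
wrist top 1320 z 0.11384231089944234 slope [-0.01420854 -0.00953484] ((0.5308835506439209, 0.029305150732398033), 0.030260806903243065)
wrist tank 10587 ((0.529790997505188, 0.02856680005788803), (0.15955175459384918, 0.11869672685861588), 24.260425567626953)
```

View pics/z9.png

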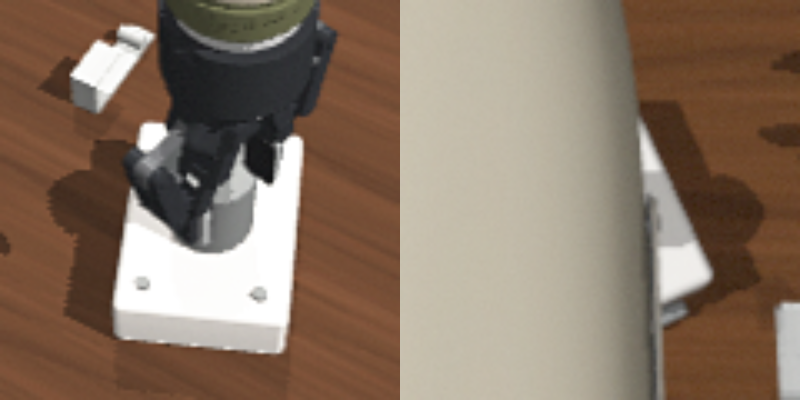

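View pics/scene9.png

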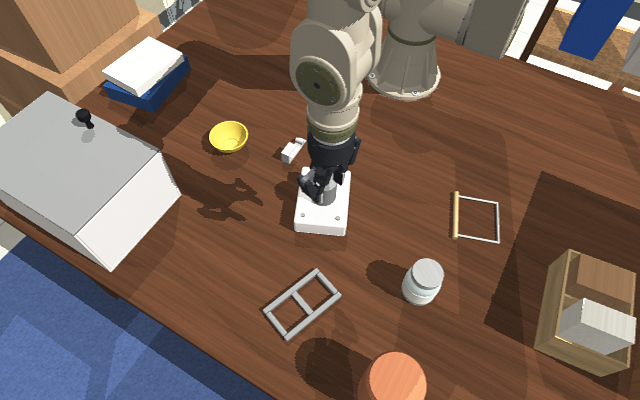

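```bash

python3 -m creep '{"hand":[50,50,50,50,50],"delta_pos":[[0,-0.03,-0.02],[0,-0.04,-0.01],[0,-0.04,0],[0,-0.04,0],[0,-0.04,0]],"turn":[0,0,0,0,0]}' >/dev/null
python3 st.py
python3 - <<'E'
from h import *
from scipy.optimize import least_squares
for n in ['scene','top']:
    c=env.read_camera(n);W=cloud(c).reshape(-1,3);save(c,n+'10.png');z=W[:,2]
    near=(np.hypot(W[:,0]-.532,W[:,1]-.029)<.045)
    P=W[near&(z>.06)&(z<.108)]
    if len(P)>30: print(n,'wall',len(P),least_squares(lambda p:np.hypot(P[:,0]-p[0],P[:,1]-p[1])-.03,[.531,.029],loss='soft_l1',f_scale=.001).x.round(4))
    P=W[near&(z>.109)&(z<.119)]
    if len(P)>20:
        k=np.linalg.lstsq(np.c_[P[:,:2],np.ones(len(P))],P[:,2],rcond=None)[0];print(n,'top',len(P),np.median(P[:,2]),k[:2])
    P=W[near&(z>.136)&(z<.146)]
    if len(P)>5: print(n,'knobtop',len(P),P.mean(0).round(4))
    P=W[(abs(W[:,0]-.533)<.1)&(abs(W[:,1]-.03)<.1)&(z>.044)&(z<.056)]
    if len(P)>10: print(n,'tank',len(P),cv2.minAreaRect(P[:,:2].astype(np.float32))[:2])
    for t in ['bowl_rim','jar','clip','perch','frame']:
        l=env.pinpoint(n,t); print(t,[np.round(q['location'],1) for q in l[:2]])
E
```

```text
23.88 tcp [0.4663 0.1163 0.2556] head 77.11 zax [ 1.e-03 -1.e-04 -1.e+00] j [ 0.077  0.126 -0.161  1.283 -0.     1.873] F [-0.55  0.42  0.25] T [-0.003  0.014  0.014] tau5 -0.257 gap 0.05
scene wall 303 [0.5324 0.0299]
scene top 384 0.11328892876307428 [-0.00479279 -0.01183227]
scene knobtop 71 [0.5339 0.0307 0.1389]
scene tank 2045 ((0.5329129695892334, 0.029338575899600983), (0.1605919748544693, 0.11967843025922775))
bowl_rim [array([137.4, 227.2])]
jar [array([292.5, 419.7])]
clip [array([151.1, 293.1]), array([205.3, 321. ])]
perch [array([216.2, 454.2])]
frame [array([306. , 304.1]), array([291.6, 418.7])]
top wall 55 [0.5343 0.0306]
top top 418 0.11356250729102568 [ 1.24477632e-05 -1.53554160e-03]
top knobtop 64 [0.5334 0.0306 0.1394]
top tank 2082 ((0.5328532457351685, 0.02955038845539093), (0.1596226692199707, 0.11956573277711868))
bowl_rim [array([231.5, 439.9]), array([271.7, 205.2])]
jar [array([188.7, 207.9])]
clip [array([262.7, 374.3]), array([127.6, 286.1])]
perch [array([229.8, 442.1])]
frame [array([127. , 285.2]), array([217.5, 320.4])]
```

View pics/scene10.png

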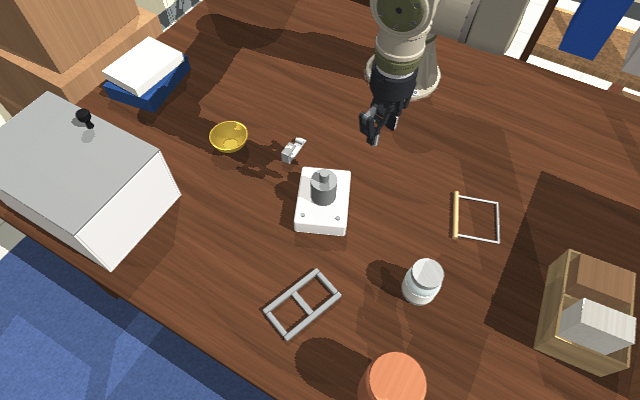

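The cover (pixel row 187, column 323) sits flat and centred on the tank. Its top is at 0.113–0.114 m, and the other things haven't moved.

```bash
python3 -c "
from workcell import env
print(env.hand_in())"
```

```text
the job is handed in; nothing more can be done
None
```

The plug is tightened and let go of, the cover is on over it, and the job is handed in at about 24 s; no verdict is reported.

- **Plug:** I turned it clockwise in two grips. The first grip was about 3 mm off the axis, so I let go and regripped it centred. The averaged torque at the wrist was 0.31–0.32 N m before release, against about 0 afterwards. The wing sprang back by about 7°, which matches the stated give.
- **Cover:** I gripped it by the knob and set it down over the plug and neck. In both the scene and top cameras it is within about 2 mm of the tank's centre. Its top is at z = 0.113–0.114 m, as expected for sitting on the tank. The scene and top cameras put the tilt at about 0.013 rad or less. The wrist camera gave 0.017 rad before the arm had moved away.
- **Other things:** in the final scene picture they look as they did at the start. The network positions agree to a few pixels, except the perch in the top camera: the network's only hit there landed on the bowl.
- **Disagreements:** the wrist camera placed things about 3 mm from where the scene and top cameras did. I settled on a point between them using the side forces felt while turning.
- **Not measured:** the plug's pressing force on its seat can't be read directly, so I inferred it from the torque.

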